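# Slide the adapter crate home in its bench bay and bar it in

### The arm

A 6-joint arm with a two-finger parallel gripper is mounted at the origin on the work surface. World frame = base frame: x ahead of the robot, y to its left, z up, the work surface at z = 0. Lengths are in m, angles in degrees, forces in N, time in s.
With the tool pointing down it reaches from about 0.325 to 0.85 m from the base axis. Payload 4.4 kg.
Tool frame: the origin (TCP) lies midway between the tips of the shut fingers; the grasp point (between the pads) lies behind it (robot.grasp_offset is the z of the grasp point in the tool frame, in m); z points along the fingers, y is the direction in which the jaws open and shut (so a half turn about z gives the same grasp; the last joint's range is limited). The gripper opens to 94 mm and grips with 3 to 60 N. Pads are 16 mm wide; open, the fingers measure 119 mm over their backs; the gripper's body (75 mm by 177 mm) begins 78 mm behind the grasp point.
Start: joints at [54.517, 11.837, 88.321, -0, 79.842, -8.623], TCP at [0.26, 0.513, 0.205] pointing down, gripper open.
Joint ranges: [-156.59, 156.59], [-49.26, 127.26], [12.9, 141.05], [-63.56, 243.56], [4.71, 150.69], [-161.64, 161.64]. Speed limits (degrees/s): [159.86, 159.86, 180, 180, 180, 180].

### API

Orientations are given as a 3x3 rotation matrix whose columns are the frame's x, y, z axes.
In Python, from rig import robot, optics gives the robot as it stands.
- The arm moves only by the tool carry_out, never from a script. Its arguments are lists of equal length, an entry for each row: "twist": the turn, a rotation vector about the tool's x, y, z scaled (see below), a list of three; "dp": the shift along the tool's x, y, z scaled (see below), a list of three; "jaw": the opening in per cent of the stroke, from 0 (shut) to 100 (fully open). A call has 1 to 20 rows; each row is the pose to reach, as a shift and turn from the pose commanded when the call began, along the tool's axes at that moment, turning the shorter way round; what a row does not reach only later rows make up. The controller multiplies each number of a shift by 0.1 m and each number of a turn by pi rad. A row lasts 1/8 s, in which the tool goes at most 62.5 mm and 10.7 degrees, less where a joint would pass 70% of its speed; a pose out of reach is approached as far as the arm can. A call with a number of a shift or a turn outside -1 to 1 is refused whole. A call with a gripper value outside its range is refused whole. The fingers move at their own pace and stop on an object; "squeeze" is the grip in N (left out, the last holds). Time passes only in rows, so rows that repeat a pose let the fingers close. It gives the time, the measured TCP pose, the force and the opening at its end, in the units of the state.
- robot.get_obs(): the state, without advancing time (a new reading comes with each control period).
- optics.grab_frame(name): name is "scene" or "top"; returns a dict with "image" (384x512x3 uint8, red, green, blue), "intrinsics" (3x3 intrinsics, pixels), "dist_coeffs" ([k1, k2, p1, p2, k3] as OpenCV has them; the pictures are not rectified), "R" (3x3) and "t" (3): a world point X has camera coordinates R X + t. Camera axes: x right, y down, z forward; pixel columns grow to the right and rows downward; lengths in m; the calibration is good to about 2 mm. A picture is of the moment at which its call begins. There is no depth.
- robot.close_job(): hands the job in, once; it reports no verdict.
The state is a dict: "clock": time; "joint_pos": joint angles; "qvel": joint speeds; "tau": joint torques, N m; "tcp_pos": TCP position; "orientation": TCP orientation; "ft_force": force on the tool from outside, world axes, zero at the start; "moment": the same for the moment, N m; "gripper_width": finger opening in m.
Only numpy, scipy, OpenCV 4.12 (cv2) and the standard library are available. Lean on these libraries where they do the work, as an engineer would, in place of code of your own. Each camera call takes 0.05 s, during which the arm holds its last target. There are 200 camera calls.

### The job

Push the heavy steel crate along the bench, low near its base so that it slides and does not tip, until it sits fully home against the stop of its bay; then push the bay's hinged retaining bar fully shut across the front of the crate. Nothing is to be picked up, and everything else on the bench stays where it is.

Things in the scene. Friction and masses are not known exactly. Their poses are not given: they have to be found in the camera images.
- crate: The only crate: a plain dark steel case with steel corner caps and two latches, loose on the bench; 100 mm along its own x, 120 mm along its own y, 125 mm tall, 1.6 kg (20 % more or less), on four 3 mm rubber feet. Origin at the centre of its underside, z up, x roughly along the bay's x. It is home when its origin lies on the bay's origin. Sliding takes 10 to 21 N; pushed above mid-height it tends to tip.
- crate_front (a point): Middle of the lower edge of the crate's near face (facing the robot, where it is pushed). The crate starts before the bay's mouth, its back edge about at the flare, 120 to 150 mm short of home, up to 8 mm off the bay's centre line and up to 0.12 rad askew.
- bay: The bay, bare steel, bolted to the bench, open towards the robot, no floor of its own. Origin on the bench where the crate's origin is when home; x into the bay (the way to push, within 0.3 rad of the robot's x), y left, z up. Stop: face at x = +50 mm, 176 mm wide, 45 mm tall. Two side guides from x = -50 to +50 mm, inner faces at y = +-67 mm (7 mm play each side), 28 mm tall.
- bay_mouth (a point): Middle of the bay's mouth, on the bench, 87 mm before the bay's origin. From x = -50 mm in the bay's frame the guides flare gently outwards to inner faces at y = +-80 mm here, 28 mm tall. A 30 mm tall rest block for the bar's end stands at x = -58, y = -100 mm in the bay's frame.
- gate_bar (a joint): Angle of the retaining bar about its upright hinge, rad: 0 = shut, straight across the mouth along the bay's -y, 8 mm clear of the near face of a crate that is home; 1.57 = pointing along the bay's -x; starts at 1.9 to 2.4, swung out left of the mouth; limit 2.6. Slight friction (about 1 N at mid-bar) keeps it where it is left; it stops at 0.
- gate_pivot (a point): The hinge of the bar, on its axis at the bar's mid-height, 43 mm above the bench; in the bay's frame at x = -63, y = +99 mm. The bar swings level, 16 mm tall (35 to 51 mm above the bench), 10 mm thick; its rubber end piece is 14 mm thick and 20 mm tall.
- gate_tip (a point): The free end of the bar, at its mid-height, 184 mm from the hinge axis; the last 34 mm are the rubber end piece.
- spray_can: Bystander: an upright can 54 mm across and 150 mm tall, right of the bay. Origin at the centre of its underside. Leave alone.
- cone: Bystander: a steel centring cone, 72 mm across and 55 mm tall, left of the bay. Origin at the centre of its underside. Leave alone.
- grease_jar: Bystander: a jar 64 mm across and 70 mm tall, behind the stop. Origin at the centre of its underside. Leave alone.
- collar: Bystander: a steel ring 60 mm across and 25 mm tall, behind the stop. Origin at the centre of its underside. Leave alone.
- wrench: Bystander: a wrench 170 mm long lying flat, right of the crate. Origin at its middle on the bench, handle to its own -x. Leave alone.
- hammer: Bystander: a hammer 280 mm long lying far to the left. Origin near its middle on the bench. Leave alone.
- tin: Bystander: an open tin 80 mm across and 70 mm tall, far to the right. Origin at the centre of its underside. Leave alone.
Things that resemble listed ones, but are neither listed nor needed, are in the scene too. Of the things shaped like the crate, the steel one is meant.

How it is judged:
By the outcome, as a careful person would: the job done as asked, in the order asked, and still so for the second after the job is handed in, with the robot touching nothing.
It also fails if it takes over 64 s, if anything falls off the work surface, if the arm or the gripper's body presses on something with over 40 N, if the wrist force passes 120 N, or if a joint passes its speed limit or range.

## Working session

There is one attempt and no reset: what is moved stays moved. The work goes in short steps, Python scripts to look and compute and a tool call to move; the robot and the scene stay as the last step left them, time stands still between calls to the robot, and variables do not carry over. Pictures are saved under pics/ and viewed, about 8 in all and at most 12, crops included, and the job is handed in when it is done.

Besides the shell and the picture viewer there is one more tool, called after "Request:" as name(argument=value, ...) on one line, values as JSON. carry_out: Moves the arm, as the interface text tells. Its arguments: {"type":"object","properties":{"twist":{"type":"array"},"dp":{"type":"array"},"jaw":{"type":"array"},"squeeze":{"type":"number"}},"required":["twist","dp","jaw"]}

```bash
mkdir -p pics; ls; python3 - <<'E'
from rig import robot, optics
import cv2,pickle
o=robot.get_obs(); print(o); print(robot.grasp_offset)
for n in("scene","top"):
    f=optics.grab_frame(n); pickle.dump(f,open(f"{n}0.pkl","wb")); cv2.imwrite(f"pics/{n}0.png",cv2.resize(f["image"][:,:,::-1],(800,600),interpolation=cv2.INTER_CUBIC)); print(n,f["intrinsics"],f["dist_coeffs"],f["R"],f["t"])
E
```

```text
pics
{'clock': 0.0, 'joint_pos': array([ 5.45171132e+01,  1.18832858e+01,  8.84008505e+01, -2.06955440e-03,
        7.98425825e+01, -8.62170419e+00]), 'qvel': array([ 0.01821781, -0.03191569,  0.00041224,  0.03509138,  0.07052913,
       -0.02301498]), 'tau': array([ 1.69482382e-04, -3.70880198e+01, -2.81414187e+01,  6.98192487e-02,
        3.63171136e-02, -1.73292697e-04]), 'tcp_pos': array([0.2593516 , 0.51230938, 0.20433305]), 'orientation': array([[-8.92106556e-01,  4.51823327e-01, -1.25482681e-03],
       [ 4.51824972e-01,  8.92104745e-01, -1.82156637e-03],
       [ 2.96410770e-04, -2.19199339e-03, -9.99997554e-01]]), 'ft_force': array([ 0.38455594, -0.14383896, -0.5782777 ]), 'moment': array([ 0.02866524, -0.00508938,  0.01590875]), 'gripper_width': 0.09395471596206055}
-0.0188
scene [[428.42549196   0.         261.78185113]
 [  0.         428.42549196 193.61698763]
 [  0.           0.           1.        ]] [-0.01770993  0.          0.          0.          0.        ] [[ 0.95066391  0.30986104  0.01497536]
 [ 0.2600656  -0.76971313 -0.58301594]
 [-0.1691272   0.55814679 -0.81232269]] [-0.50393879 -0.11465525  1.41165536]
top [[356.00868812   0.         257.14049004]
 [  0.         356.00868812 192.32459934]
 [  0.           0.           1.        ]] [-0.08539752  0.          0.          0.          0.        ] [[ 1.70389721e-02 -9.99854347e-01  9.79239908e-04]
 [-9.79596195e-01 -1.68898796e-02 -2.00264892e-01]
 [ 2.00252262e-01  2.45304820e-03 -9.79741300e-01]] [-0.01851442  0.56447504  1.24032564]
```

View pics/scene0.png

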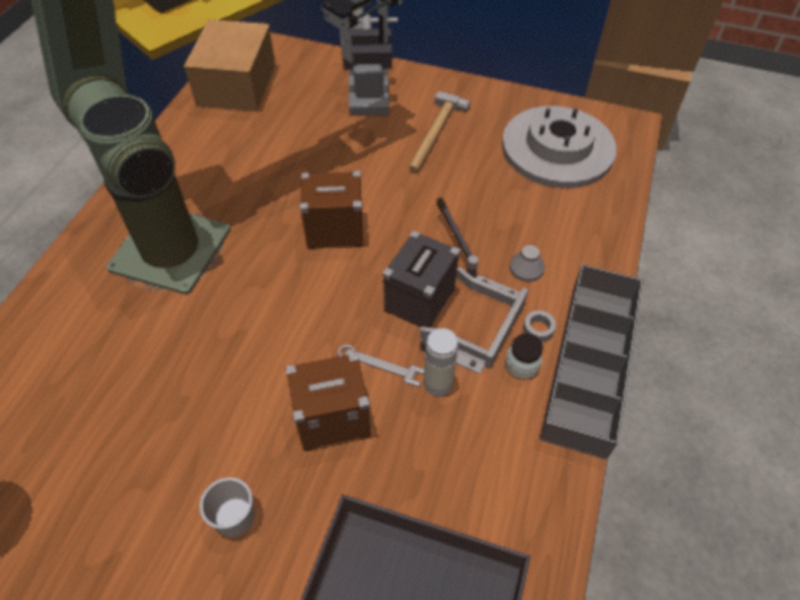

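View pics/top0.png

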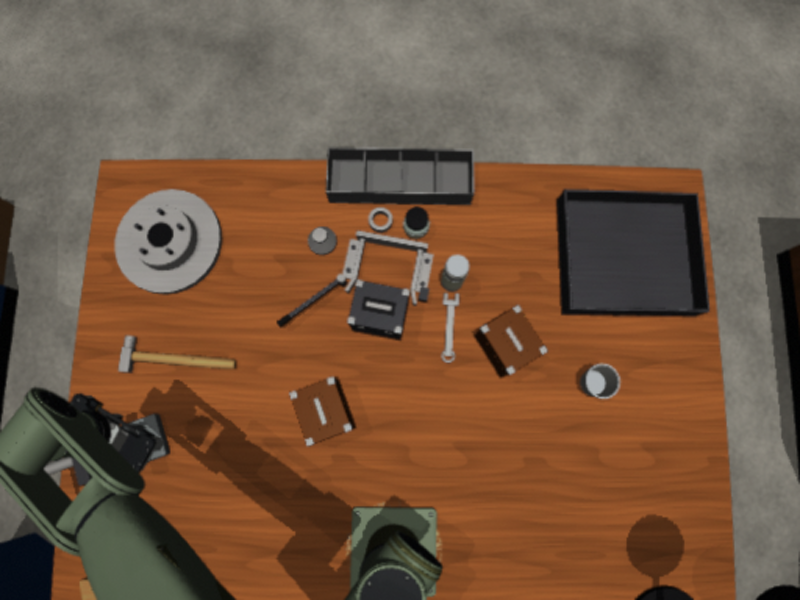

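The scene picture shows three cases: the dark steel one at scene (421,278) / top (379,308), and two brown ones at top (321,410) and (511,340). The dark one fits: it is steel with corner caps and stands at the bay's mouth. The bar swings out left at top (310,302), with its tip at (280,322). I'll confirm with an enlarged crop.

```bash
python3 - <<'E'
import cv2,pickle
f=pickle.load(open("top0.pkl","rb"))["image"][:,:,::-1]
cv2.imwrite("pics/topcrop.png",cv2.resize(f[125:240,165:315],None,fx=5,fy=5,interpolation=cv2.INTER_CUBIC))
E
```

```text
(no output)
```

View pics/topcrop.png

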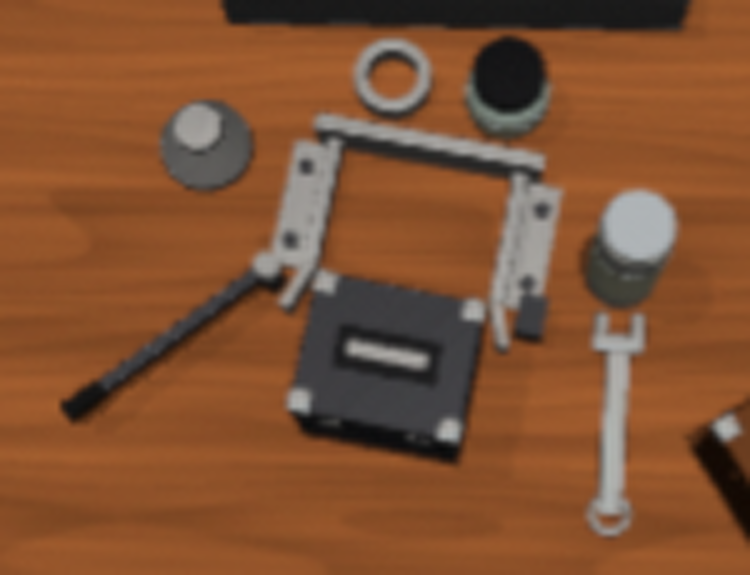

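The crop confirms the plain dark crate. Its top corners are at (316,270), (487,302), (463,440) and (287,410). The stop's near top edge runs (317,130)–(543,170), the hinge is at (266,262) and the bar tip at (70,412). The guides flare to (285,305) and (502,347), and the rest block is at (531,315).

```bash
cat > h.py <<'E'
import numpy as np,cv2
from scipy.optimize import least_squares
def ray(f,uv,z):
    p=cv2.undistortPoints(np.array([[uv]],float),f["intrinsics"],f["dist_coeffs"])[0,0]
    C=-f["R"].T@f["t"]; d=f["R"].T@np.array([*p,1]); return C+d*(z-C[2])/d[2]
def crop(f,u,v,x0=165,y0=125,s=5): # crop px -> image px
    return ((u+.5)/s-.5+x0,(v+.5)/s-.5+y0)
def fit(P,W,init):  # planar pose: local P -> world W
    P=np.array(P);W=np.array(W)
    def r(q):
        c,s=np.cos(q[2]),np.sin(q[2]); return (P@np.array([[c,s],[-s,c]])+q[:2]-W).ravel()
    q=least_squares(r,init,loss='soft_l1',f_scale=.003); return q.x,r(q.x).reshape(-1,2)*1000
def inbay(b,p):
    c,s=np.cos(b[2]),np.sin(b[2]); return np.array([[c,s],[-s,c]])@(np.array(p)[:2]-b[:2])
def toworld(b,p):
    c,s=np.cos(b[2]),np.sin(b[2]); return np.array([[c,-s],[s,c]])@np.array(p)+b[:2]
E
python3 - <<'E'
import pickle
from h import *
np.set_printoptions(precision=4,suppress=True)
f=pickle.load(open("top0.pkl","rb"))
g=lambda u,v,z: ray(f,crop(f,u,v),z)[:2]
L=[((50,88),(317,130,45)),((50,-88),(543,170,45)),((-63,99),(266,262,53)),((-58,-100),(534,303,30)),((-87,82),(285,305,28)),((-87,-82),(502,347,28))]
W=[g(a[0],a[1],a[2]/1000) for _,a in L]
b,r=fit([np.array(p)/1000 for p,_ in L],W,[.6,0,0]); print("bay",b,"\n",r)
L=[((50,60),(316,270)),((50,-60),(487,302)),((-50,-60),(463,440)),((-50,60),(287,410))]
W=[g(*a,.126) for _,a in L]
c,r=fit([np.array(p)/1000 for p,_ in L],W,[.5,0,0]); print("crate",c,"\n",r,inbay(b,c),c[2]-b[2])
t=g(70,412,.051);h=toworld(b,[-.063,.099]);tb=inbay(b,t)-[-.063,.099];print("tip",t,np.hypot(*tb),np.arctan2(tb[0],-tb[1])%6.28, "angle from -y toward -x",np.arctan2(-tb[0],-tb[1]))
for n,a in dict(can=(638,225,.15),cone=(200,125,.055),jar=(508,73,.07),wrenchtop=(618,320,0.005),wrenchbot=(608,515,0.005)).items(): print(n,g(*a))
print(b[:2],toworld(b,[-.063,.099]))
E
```

```text
bay [ 0.665   0.0278 -0.1733] 
 [[ 3.3956  1.9483]
 [ 1.6379 -0.5605]
 [-0.7423 -1.1926]
 [-7.6845  0.9377]
 [-0.585  -1.1528]
 [ 0.4072  0.2068]]
crate [ 0.5383  0.0421 -0.1615] 
 [[-0.2557 -0.5203]
 [ 1.2142  0.2358]
 [-0.8015  1.3437]
 [-0.0964 -1.0001]] [-0.1273 -0.0078] 0.011778325931498856
tip [0.5064 0.2766] 0.18059928721344007 3.992281164153553 angle from -y toward -x 2.287718835846447
can [ 0.6273 -0.1279]
cone [0.7254 0.1911]
jar [ 0.7648 -0.0392]
wrenchtop [ 0.5919 -0.1266]
wrenchbot [ 0.4432 -0.1192]
[0.665  0.0278] [0.6201 0.1362]
```

```bash
cat >> h.py <<'E'
from scipy.spatial.transform import Rotation as Rn
B=np.array([.665,.0278,-.1733])
def tool(yaw,tilt): # tool y along bay y(+yaw), z down and tilted toward bay +x
    a=B[2]+yaw; bx=np.array([np.cos(a),np.sin(a),0]); by=np.array([-np.sin(a),np.cos(a),0])
    z=np.sin(tilt)*bx+np.array([0,0,-np.cos(tilt)]); return np.c_[np.cross(by,z),by,z]
def args(R0,p0,R1,p1):
    print("dp",np.round(R0.T@(np.array(p1)-p0)/.1,3),"twist",np.round(Rn.from_matrix(R0.T@R1).as_rotvec()/np.pi,4))
E
python3 - <<'E'
import pickle
from h import *
from rig import robot
np.set_printoptions(precision=4,suppress=True)
f=pickle.load(open("top0.pkl","rb"))
for p in((321,410),(511,340),(291,393),(332,381),(350,430),(311,443)): print("brown",ray(f,((p[0]+.5)*.64-.5,(p[1]+.5)*.64-.5),.125))
o=robot.get_obs();R0=o["orientation"];p0=np.array([.26,.513,.205])
R1=tool(0,np.radians(25))
xy=toworld(B,[-.215,-.004]);print(xy)
args(R0,p0,R1,[*xy,.205]); args(R0,p0,R1,[*xy,.022])
E
```

```text
brown [0.3101 0.1598 0.125 ]
brown [ 0.4675 -0.2485  0.125 ]
brown [0.3447 0.226  0.125 ]
brown [0.3722 0.1387 0.125 ]
brown [0.2696 0.0965 0.125 ]
brown [0.2407 0.1782 0.125 ]
[0.4525 0.0609]
dp [-3.76  -3.163  0.005] twist [-0.0211 -0.1381 -0.0924]
dp [-3.761 -3.159  1.835] twist [-0.0211 -0.1381 -0.0924]
```

Request:
carry_out(twist=[[0,0,0],[0,0,0],[0,0,0],[0,0,0]], dp=[[-0.2,-0.17,0],[-0.5,-0.42,0],[-0.8,-0.67,0],[-1,-0.84,0]], jaw=[60,60,60,60])

```text
clock: 0.6
tcp_pos: [0.3112, 0.3912, 0.2048]
orientation: [[-0.892, 0.452, -0.001], [0.452, 0.892, -0.001], [0.0, -0.001, -1.0]]
ft_force: [-0.8, -0.0, 0.4]
gripper_width: 0.0582
```

Request:
carry_out(twist=[[0,0,0],[0,0,0],[0,0,0],[0,0,0]], dp=[[-0.3,-0.25,0],[-0.6,-0.5,0],[-0.8,-0.67,0],[-1,-0.84,0]], jaw=[60,60,60,60])

```text
clock: 1.1
tcp_pos: [0.3623, 0.2716, 0.205]
orientation: [[-0.892, 0.452, -0.001], [0.452, 0.892, -0.0], [0.0, -0.001, -1.0]]
ft_force: [-0.1, 0.9, -0.9]
gripper_width: 0.0562
```

Request:
carry_out(twist=[[0,0,0],[0,0,0],[0,0,0],[0,0,0]], dp=[[-0.3,-0.25,0],[-0.6,-0.5,0],[-0.8,-0.67,0],[-0.9,-0.8,0]], jaw=[60,60,60,60])

```text
clock: 1.6
tcp_pos: [0.4066, 0.1594, 0.205]
orientation: [[-0.891, 0.453, -0.001], [0.453, 0.891, -0.0], [0.0, -0.001, -1.0]]
ft_force: [-0.6, -0.2, 1.2]
gripper_width: 0.0561
```

```bash
python3 - <<'E'
from h import *
from rig import robot
np.set_printoptions(precision=4,suppress=True)
o=robot.get_obs();R0=o["orientation"];p0=o["tcp_pos"];print(o["clock"],p0,o["gripper_width"])
xy=toworld(B,[-.200,-.006]);print(xy)
args(R0,p0,tool(0,np.radians(20)),[*xy,.205])
E
```

```text
1.6 [0.4066 0.1594 0.205 ] 0.0561450763488712
[0.467  0.0564]
dp [-1.005 -0.645  0.   ] twist [-0.0166 -0.1105 -0.0935]
```

Request:
carry_out(twist=[[-0.004,-0.028,-0.023],[-0.008,-0.055,-0.047],[-0.0125,-0.083,-0.07],[-0.0166,-0.1105,-0.0935],[-0.0166,-0.1105,-0.0935],[-0.0166,-0.1105,-0.0935]], dp=[[-0.25,-0.16,0],[-0.5,-0.32,0],[-0.75,-0.48,0],[-1,-0.645,0],[-1,-0.645,0],[-1,-0.645,0]], jaw=[60,60,60,60,60,60])

```text
clock: 2.35
tcp_pos: [0.4663, 0.0583, 0.2054]
orientation: [[-0.926, 0.172, 0.337], [0.162, 0.985, -0.058], [-0.342, 0.001, -0.94]]
ft_force: [0.4, -0.2, 0.8]
gripper_width: 0.0561
```

```bash
python3 - <<'E'
from h import *
from rig import robot
np.set_printoptions(precision=4,suppress=True)
o=robot.get_obs();R0=o["orientation"];p0=o["tcp_pos"];print(o["clock"],p0,R0,inbay(B,p0))
xy=toworld(B,[-.200,-.006]);R=tool(0,np.radians(20))
args(R0,p0,R,[*xy,.11]);args(R,[*xy,.11],R,[*xy,.022])
args(R,[*xy,.022],R,[*toworld(B,[-.1,-.006]),.022])
E
```

```text
2.35 [0.4663 0.0583 0.2054] [[-0.9257  0.1723  0.3366]
 [ 0.1623  0.985  -0.0579]
 [-0.3416  0.001  -0.9399]] [-0.2009 -0.0042]
dp [ 0.317 -0.019  0.9  ] twist [ 0.0003 -0.0002 -0.0001]
dp [0.301 0.    0.827] twist [0. 0. 0.]
dp [-0.94  -0.     0.342] twist [0. 0. 0.]
```

Request:
carry_out(twist=[[0,0,0],[0,0,0],[0,0,0],[0,0,0]], dp=[[0.1,0,0.27],[0.2,0,0.54],[0.28,0,0.8],[0.317,0,0.9]], jaw=[60,60,60,60])

```text
clock: 2.85
tcp_pos: [0.4666, 0.0587, 0.1083]
orientation: [[-0.927, 0.17, 0.334], [0.16, 0.985, -0.058], [-0.339, 0.0, -0.941]]
ft_force: [-0.1, 0.3, -1.1]
gripper_width: 0.0564
```

Request:
carry_out(twist=[[0,0,0],[0,0,0],[0,0,0],[0,0,0],[0,0,0],[0,0,0]], dp=[[0.08,0,0.2],[0.15,0,0.41],[0.22,0,0.6],[0.28,0,0.76],[0.301,0,0.827],[0.301,0,0.827]], jaw=[60,60,60,60,60,60])

```text
clock: 3.6
tcp_pos: [0.468, 0.0581, 0.0222]
orientation: [[-0.926, 0.171, 0.338], [0.161, 0.985, -0.058], [-0.343, 0.0, -0.94]]
ft_force: [1.7, 0.6, -0.1]
gripper_width: 0.0564
```

```bash
python3 - <<'E'
from h import *
from rig import robot,optics
o=robot.get_obs();p0=o["tcp_pos"];print(o["clock"],p0,inbay(B,p0),o["ft_force"])
a=optics.grab_frame("scene")["image"][:,:,::-1][90:270,170:360]
b=optics.grab_frame("top")["image"][:,:,::-1][125:305,165:355]
cv2.imwrite("pics/a1.png",cv2.resize(cv2.hconcat([a,b]),None,fx=2.1,fy=2.1,interpolation=cv2.INTER_CUBIC))
E
```

```text
3.6 [0.46803371 0.05809481 0.02215212] [-0.1992398  -0.00412263] [ 1.67412876  0.63592236 -0.12995884]
```

View pics/a1.png

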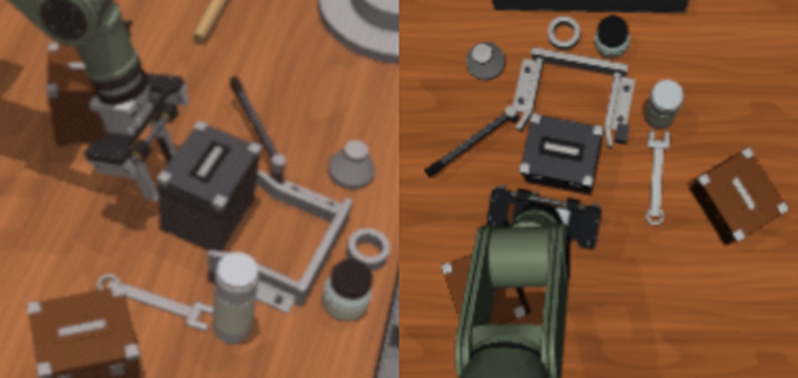

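The gripper stands behind the crate's near face (crate at about (208,185) in the left crop), low and clear of it. The bystanders are unmoved. Pushing now.

Request:
carry_out(twist=[[0,0,0],[0,0,0],[0,0,0],[0,0,0],[0,0,0],[0,0,0],[0,0,0],[0,0,0]], dp=[[-0.056,0,0.02],[-0.113,0,0.041],[-0.169,0,0.062],[-0.226,0,0.082],[-0.282,0,0.103],[-0.338,0,0.123],[-0.395,0,0.144],[-0.451,0,0.164]], jaw=[60,60,60,60,60,60,60,60])

```text
clock: 4.7
tcp_pos: [0.5053, 0.0503, 0.0164]
orientation: [[-0.932, 0.172, 0.319], [0.162, 0.985, -0.058], [-0.324, -0.002, -0.946]]
ft_force: [-10.4, 1.0, -0.8]
gripper_width: 0.0566
```

Request:
carry_out(twist=[[0,0,0],[0,0,0],[0,0,0],[0,0,0],[0,0,0],[0,0,0],[0,0,0],[0,0,0]], dp=[[-0.056,0,0.02],[-0.113,0,0.041],[-0.169,0,0.062],[-0.226,0,0.082],[-0.282,0,0.103],[-0.338,0,0.123],[-0.395,0,0.144],[-0.451,0,0.164]], jaw=[60,60,60,60,60,60,60,60])

```text
clock: 5.7
tcp_pos: [0.5519, 0.0424, 0.0159]
orientation: [[-0.933, 0.172, 0.317], [0.162, 0.985, -0.057], [-0.322, -0.002, -0.947]]
ft_force: [-14.2, 2.3, 3.3]
gripper_width: 0.0563
```

```bash
python3 - <<'E'
from h import *
from rig import robot,optics
o=robot.get_obs();p0=o["tcp_pos"];print(o["clock"],p0,inbay(B,p0),o["ft_force"],o["moment"])
a=optics.grab_frame("scene")["image"][:,:,::-1][90:270,170:360]
b=optics.grab_frame("top")["image"][:,:,::-1][125:305,165:355]
cv2.imwrite("pics/a2.png",cv2.resize(cv2.hconcat([a,b]),None,fx=2.1,fy=2.1,interpolation=cv2.INTER_CUBIC))
E
```

```text
5.7 [0.55194674 0.04235338 0.01590502] [-0.11386934 -0.00515882] [-14.21869244   2.31353264   3.3134205 ] [ 0.48917563  2.67709064 -0.04243206]
```

View pics/a2.png

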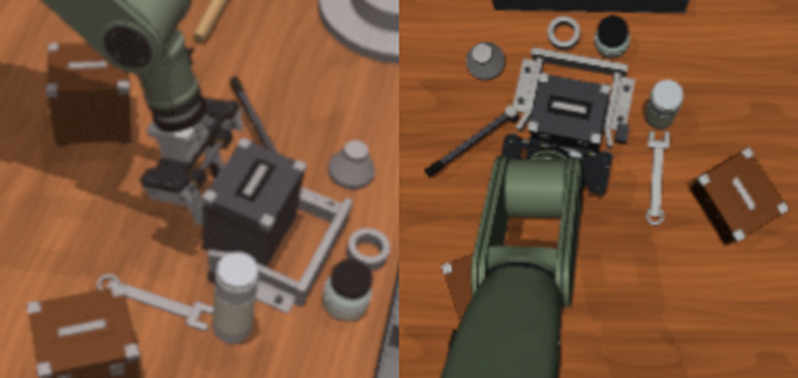

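The crate is sliding straight between the guides (top crop (570,105)), with a pushing force of 14 N. The tip sagged about 6 mm, so I'll lift slightly while going on.

Request:
carry_out(twist=[[0,0,0],[0,0,0],[0,0,0],[0,0,0],[0,0,0],[0,0,0],[0,0,0],[0,0,0]], dp=[[-0.05,0,0.012],[-0.1,0,0.024],[-0.15,0,0.036],[-0.2,0,0.05],[-0.25,0,0.062],[-0.3,0,0.075],[-0.345,0,0.087],[-0.39,0,0.1]], jaw=[60,60,60,60,60,60,60,60])

```text
clock: 6.8
tcp_pos: [0.5927, 0.0353, 0.0194]
orientation: [[-0.932, 0.172, 0.319], [0.162, 0.985, -0.057], [-0.324, -0.002, -0.946]]
ft_force: [-7.9, 0.4, -5.3]
gripper_width: 0.0561
```

Request:
carry_out(twist=[[0,0,0],[0,0,0],[0,0,0]], dp=[[-0.038,0,0.014],[-0.075,0,0.027],[-0.113,0,0.041]], jaw=[60,60,60])

```text
clock: 7.18
tcp_pos: [0.6045, 0.0333, 0.0192]
orientation: [[-0.932, 0.172, 0.319], [0.162, 0.985, -0.057], [-0.324, -0.002, -0.946]]
ft_force: [-7.2, 2.1, -5.4]
gripper_width: 0.0565
```

```bash
python3 - <<'E'
from h import *
from rig import robot,optics
o=robot.get_obs();p0=o["tcp_pos"];print(o["clock"],p0,inbay(B,p0),o["ft_force"])
E
```

```text
7.175 [0.60451117 0.03326848 0.01924692] [-0.06052573 -0.00504375] [-7.23496255  2.11587825 -5.36670422]
```

Request:
carry_out(twist=[[0,0,0],[0,0,0]], dp=[[-0.019,0,0.007],[-0.038,0,0.014]], jaw=[60,60])

```text
clock: 7.42
tcp_pos: [0.608, 0.0327, 0.019]
orientation: [[-0.933, 0.172, 0.318], [0.162, 0.985, -0.057], [-0.323, -0.002, -0.947]]
ft_force: [-9.1, 2.5, -6.9]
gripper_width: 0.0564
```

Request:
carry_out(twist=[[0,0,0],[0,0,0]], dp=[[-0.019,0,0.007],[-0.028,0,0.01]], jaw=[60,60])

```text
clock: 7.68
tcp_pos: [0.6083, 0.0326, 0.0184]
orientation: [[-0.934, 0.172, 0.313], [0.162, 0.985, -0.056], [-0.318, -0.002, -0.948]]
ft_force: [-19.2, 3.4, 4.3]
gripper_width: 0.0565
```

Request:
carry_out(twist=[[0,0,0],[0,0,0]], dp=[[-0.019,0,0.007],[-0.028,0,0.01]], jaw=[60,60])

```text
clock: 7.92
tcp_pos: [0.6086, 0.0326, 0.0182]
orientation: [[-0.936, 0.172, 0.307], [0.162, 0.985, -0.056], [-0.312, -0.003, -0.95]]
ft_force: [-29.2, 4.8, 16.4]
gripper_width: 0.0564
```

Request:
carry_out(twist=[[0,0,0],[0,0,0],[0,0,0]], dp=[[-0.019,0,0.007],[-0.038,0,0.014],[-0.038,0,0.014]], jaw=[60,60,60])

```text
clock: 8.3
tcp_pos: [0.6088, 0.0326, 0.0179]
orientation: [[-0.938, 0.171, 0.3], [0.162, 0.985, -0.056], [-0.305, -0.004, -0.952]]
ft_force: [-42.0, 5.5, 30.7]
gripper_width: 0.0564
```

Request:
carry_out(twist=[[0,0,0],[0,0,0],[0,0,0],[0,0,0],[0,0,0],[0,0,0]], dp=[[0.1,0,-0.036],[0.2,0,-0.07],[0.35,0,-0.13],[0.55,0,-0.2],[0.75,0,-0.27],[0.75,0,-0.27]], jaw=[60,60,60,60,60,60])

```text
clock: 9.05
tcp_pos: [0.5489, 0.0438, 0.0262]
orientation: [[-0.925, 0.171, 0.339], [0.161, 0.985, -0.058], [-0.344, 0.0, -0.939]]
ft_force: [0.3, -0.6, -1.2]
gripper_width: 0.0565
```

```bash
python3 - <<'E'
from h import *
from rig import robot,optics
import pickle
o=robot.get_obs();p0=o["tcp_pos"];print(o["clock"],p0,inbay(B,p0),o["ft_force"],o["orientation"])
f=optics.grab_frame("top");pickle.dump(f,open("top1.pkl","wb"))
cv2.imwrite("pics/a3.png",cv2.resize(f["image"][:,:,::-1][125:240,165:315],None,fx=5,fy=5,interpolation=cv2.INTER_CUBIC))
E
```

```text
9.05 [0.54890017 0.04376294 0.02624811] [-0.11711333 -0.0042957 ] [ 0.30543136 -0.58145884 -1.17089744] [[-9.25216938e-01  1.70892808e-01  3.38776130e-01]
 [ 1.60596233e-01  9.85289564e-01 -5.84236713e-02]
 [-3.43776770e-01  3.51600090e-04 -9.39051334e-01]]
```

View pics/a3.png

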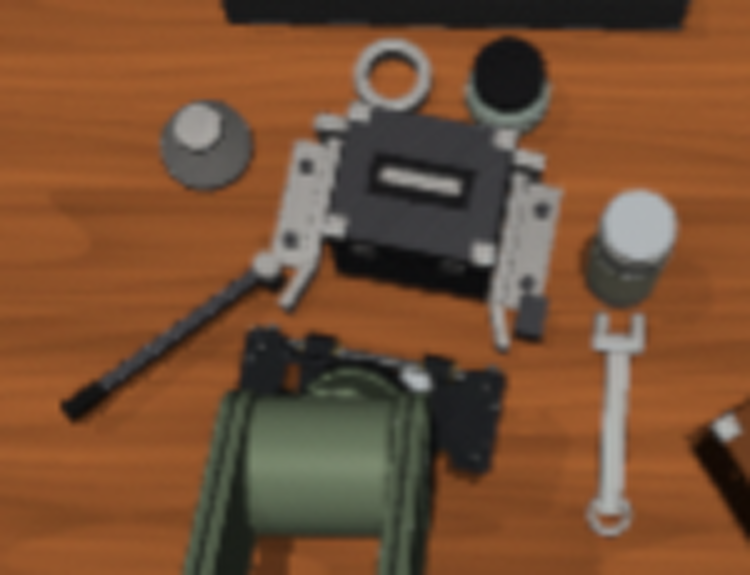

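The crate is home: it sits square in the bay, its back at the stop, and the TCP held still while the force climbed to 42 N. Corner caps are at (358,113), (505,137), (483,252) and (333,227). The bar is still at (70,408). Next I lift, shut the fingers and go round behind the bar.

Request:
carry_out(twist=[[0,0,0],[0,0,0],[0,0,0],[0,0,0]], dp=[[-0.07,0,-0.19],[-0.14,0,-0.38],[-0.21,0,-0.57],[-0.274,0,-0.752]], jaw=[0,0,0,0])

```text
clock: 9.6
tcp_pos: [0.5512, 0.0433, 0.1079]
orientation: [[-0.924, 0.171, 0.341], [0.161, 0.985, -0.059], [-0.346, 0.001, -0.938]]
ft_force: [0.1, -0.0, -0.6]
gripper_width: 0.0194
```

Request:
carry_out(twist=[[0,0,0],[0,0,0],[0,0,0]], dp=[[0.04,0.25,-0.015],[0.08,0.5,-0.03],[0.122,0.75,-0.044]], jaw=[0,0,0])

```text
clock: 9.98
tcp_pos: [0.5513, 0.1205, 0.1073]
orientation: [[-0.924, 0.172, 0.341], [0.162, 0.985, -0.058], [-0.346, 0.001, -0.938]]
ft_force: [-0.1, -0.3, 0.3]
gripper_width: 0.0002
```

Request:
carry_out(twist=[[0,0,0],[0,0,0],[0,0,0]], dp=[[0,0.25,0],[0,0.5,0],[0,0.75,0]], jaw=[0,0,0])

```text
clock: 10.35
tcp_pos: [0.564, 0.1949, 0.107]
orientation: [[-0.924, 0.171, 0.341], [0.161, 0.985, -0.058], [-0.345, 0.002, -0.938]]
ft_force: [-0.4, 0.2, 0.2]
gripper_width: 0.0008
```

Request:
carry_out(twist=[[0,0,0],[0,0,0],[0,0,0],[0,0,0]], dp=[[0,0.25,0],[0,0.5,0],[0,0.75,0],[0,0.75,0]], jaw=[0,0,0,0])

```text
clock: 10.85
tcp_pos: [0.5766, 0.2695, 0.1068]
orientation: [[-0.925, 0.169, 0.34], [0.159, 0.986, -0.057], [-0.345, 0.002, -0.939]]
ft_force: [-0.3, 0.7, -0.1]
gripper_width: 0.0006
```

```bash
python3 - <<'E'
from h import *
from rig import robot,optics
o=robot.get_obs();p0=o["tcp_pos"];print(o["clock"],p0,inbay(B,p0),o["ft_force"],o["gripper_width"])
E
```

```text
10.85 [0.57657419 0.26948331 0.10683123] [-0.12877568  0.22281555] [-0.26998803  0.66585358 -0.0530147 ] 0.0006320575143352041
```

Request:
carry_out(twist=[[0,0,0],[0,0,0],[0,0,0],[0,0,0],[0,0,0]], dp=[[0.07,0,0.18],[0.13,0,0.36],[0.2,0,0.55],[0.26,0,0.714],[0.26,0,0.714]], jaw=[0,0,0,0,0])

```text
clock: 11.48
tcp_pos: [0.5731, 0.2664, 0.0274]
orientation: [[-0.927, 0.172, 0.334], [0.161, 0.985, -0.06], [-0.339, -0.002, -0.941]]
ft_force: [-0.6, 0.3, -1.2]
gripper_width: 0.0006
```

```bash
python3 - <<'E'
from h import *
from rig import robot,optics
np.set_printoptions(precision=3,suppress=True)
o=robot.get_obs();p0=o["tcp_pos"];cur=inbay(B,p0);print(o["clock"],p0,cur,o["ft_force"])
r=.125
def arc(th):
    n=np.array([np.cos(th),-np.sin(th)]);u=np.array([-np.sin(th),-np.cos(th)])
    return np.array([-.063,.099])+r*u-n*(.005+.008*abs(n[0])+.0125*abs(n[1]))
ths=[2.29,2.1,1.9,1.7,1.5,1.3,1.1,.9,.7,.5,.3,.15,0]
P=[arc(t) for t in ths]; q=cur
for t,p in zip(ths,P):
    d=p-q; print(t,p,"from start-of-chunk dp:",np.array([-.94*d[0],d[1],.342*d[0]])/.1)
    if np.abs(d).max()>.06: q=p;print("--new call")
a=optics.grab_frame("scene")["image"][:,:,::-1][90:270,170:360]
b=optics.grab_frame("top")["image"][:,:,::-1][125:305,165:355]
cv2.imwrite("pics/a4.png",cv2.resize(cv2.hconcat([a,b]),None,fx=2.1,fy=2.1,interpolation=cv2.INTER_CUBIC))
E
```

```text
11.475 [0.573 0.266 0.027] [-0.132  0.219] [-0.589  0.259 -1.166]
2.29 [-0.144  0.196] from start-of-chunk dp: [ 0.116 -0.231 -0.042]
2.1 [-0.161  0.179] from start-of-chunk dp: [ 0.274 -0.4   -0.1  ]
1.9 [-0.175  0.158] from start-of-chunk dp: [ 0.407 -0.614 -0.148]
--new call
1.7 [-0.185  0.133] from start-of-chunk dp: [ 0.09  -0.244 -0.033]
1.5 [-0.189  0.108] from start-of-chunk dp: [ 0.131 -0.496 -0.048]
1.3 [-0.189  0.084] from start-of-chunk dp: [ 0.128 -0.737 -0.046]
--new call
1.1 [-0.183  0.06 ] from start-of-chunk dp: [-0.049 -0.241  0.018]
0.9 [-0.173  0.037] from start-of-chunk dp: [-0.145 -0.473  0.053]
0.7 [-0.158  0.016] from start-of-chunk dp: [-0.286 -0.683  0.104]
--new call
0.5 [-0.139 -0.002] from start-of-chunk dp: [-0.183 -0.178  0.067]
0.3 [-0.116 -0.016] from start-of-chunk dp: [-0.401 -0.313  0.146]
0.15 [-0.096 -0.022] from start-of-chunk dp: [-0.582 -0.381  0.212]
--new call
0 [-0.076 -0.026] from start-of-chunk dp: [-0.191 -0.036  0.069]
```

View pics/a4.png

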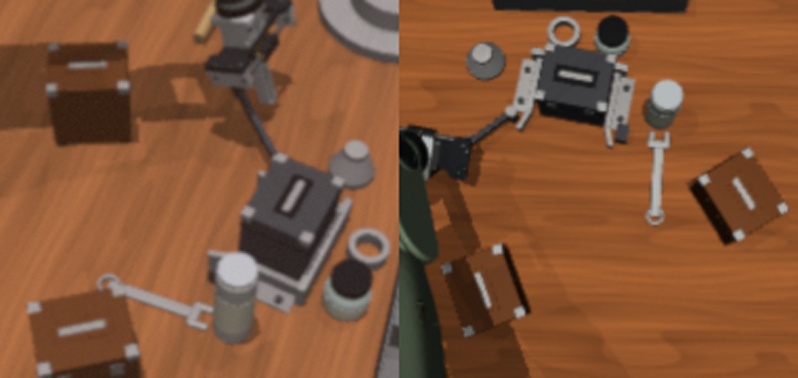

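The fingertip (left crop (265,95)) is on the outer side of the bar, clear of it. The crate and bystanders are unchanged. Sweeping the bar shut.

Request:
carry_out(twist=[[0,0,0],[0,0,0],[0,0,0],[0,0,0],[0,0,0],[0,0,0]], dp=[[0.06,-0.12,-0.02],[0.12,-0.23,-0.04],[0.19,-0.31,-0.07],[0.27,-0.4,-0.1],[0.34,-0.51,-0.125],[0.41,-0.61,-0.15]], jaw=[0,0,0,0,0,0])

```text
clock: 12.32
tcp_pos: [0.5205, 0.2144, 0.03]
orientation: [[-0.926, 0.171, 0.338], [0.161, 0.985, -0.058], [-0.343, 0.0, -0.939]]
ft_force: [1.5, 0.6, 1.4]
gripper_width: 0.0006
```

Request:
carry_out(twist=[[0,0,0],[0,0,0],[0,0,0],[0,0,0],[0,0,0],[0,0,0]], dp=[[0.05,-0.12,-0.017],[0.09,-0.24,-0.033],[0.115,-0.37,-0.042],[0.13,-0.5,-0.048],[0.135,-0.62,-0.048],[0.13,-0.74,-0.046]], jaw=[0,0,0,0,0,0])

```text
clock: 13.08
tcp_pos: [0.4948, 0.1437, 0.0297]
orientation: [[-0.926, 0.171, 0.338], [0.161, 0.985, -0.058], [-0.343, 0.0, -0.939]]
ft_force: [1.8, 0.7, -0.1]
gripper_width: 0.0005
```

Request:
carry_out(twist=[[0,0,0],[0,0,0],[0,0,0],[0,0,0],[0,0,0],[0,0,0]], dp=[[-0.02,-0.12,0.008],[-0.05,-0.24,0.018],[-0.09,-0.36,0.034],[-0.145,-0.47,0.053],[-0.21,-0.58,0.077],[-0.285,-0.68,0.104]], jaw=[0,0,0,0,0,0])

```text
clock: 13.82
tcp_pos: [0.5124, 0.0715, 0.0293]
orientation: [[-0.926, 0.172, 0.336], [0.161, 0.985, -0.058], [-0.341, 0.0, -0.94]]
ft_force: [0.3, 2.2, 0.2]
gripper_width: 0.0005
```

```bash
python3 - <<'E'
from h import *
from rig import robot,optics
o=robot.get_obs();p0=o["tcp_pos"];print(o["clock"],p0,inbay(B,p0),o["ft_force"],o["orientation"])
a=optics.grab_frame("scene")["image"][:,:,::-1][90:270,170:360]
b=optics.grab_frame("top")["image"][:,:,::-1][125:305,165:355]
cv2.imwrite("pics/a5.png",cv2.resize(cv2.hconcat([a,b]),None,fx=2.1,fy=2.1,interpolation=cv2.INTER_CUBIC))
E
```

```text
13.825 [0.51244539 0.07145114 0.02925014] [-0.15779644  0.01669172] [0.29100602 2.21767733 0.22991846] [[-9.26058484e-01  1.71506887e-01  3.36156322e-01]
 [ 1.61244371e-01  9.85182917e-01 -5.84369103e-02]
 [-3.41197798e-01  8.73181720e-05 -9.39991518e-01]]
```

View pics/a5.png

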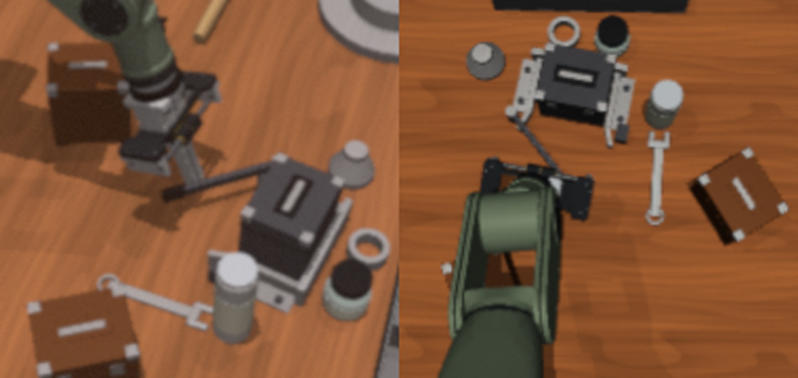

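The bar (left crop (165,195) to (265,168)) is following the finger. Finishing the closing.

Request:
carry_out(twist=[[0,0,0],[0,0,0],[0,0,0],[0,0,0],[0,0,0],[0,0,0]], dp=[[-0.09,-0.09,0.033],[-0.183,-0.178,0.067],[-0.29,-0.25,0.106],[-0.4,-0.313,0.146],[-0.49,-0.35,0.179],[-0.58,-0.38,0.212]], jaw=[0,0,0,0,0,0])

```text
clock: 14.68
tcp_pos: [0.5679, 0.0239, 0.0295]
orientation: [[-0.926, 0.171, 0.337], [0.161, 0.985, -0.058], [-0.342, 0.0, -0.94]]
ft_force: [-0.3, 1.3, -0.0]
gripper_width: 0.0006
```

Request:
carry_out(twist=[[0,0,0],[0,0,0],[0,0,0]], dp=[[-0.06,-0.015,0.022],[-0.12,-0.03,0.043],[-0.17,-0.036,0.061]], jaw=[0,0,0])

```text
clock: 15.05
tcp_pos: [0.5847, 0.0176, 0.0295]
orientation: [[-0.926, 0.171, 0.337], [0.161, 0.985, -0.058], [-0.342, 0.0, -0.94]]
ft_force: [-1.0, 1.0, -0.7]
gripper_width: 0.0007
```

Request:
carry_out(twist=[[0,0,0],[0,0,0]], dp=[[-0.028,0,0.01],[-0.047,0,0.017]], jaw=[0,0])

```text
clock: 15.3
tcp_pos: [0.5877, 0.0169, 0.0288]
orientation: [[-0.927, 0.171, 0.334], [0.161, 0.985, -0.058], [-0.339, -0.0, -0.941]]
ft_force: [-6.5, 1.0, 3.2]
gripper_width: 0.0004
```

Request:
carry_out(twist=[[0,0,0],[0,0,0],[0,0,0]], dp=[[-0.028,0,0.01],[-0.047,0,0.017],[-0.047,0,0.017]], jaw=[0,0,0])

```text
clock: 15.68
tcp_pos: [0.5886, 0.0168, 0.0265]
orientation: [[-0.93, 0.171, 0.326], [0.161, 0.985, -0.057], [-0.331, -0.001, -0.944]]
ft_force: [-11.8, 3.1, 3.6]
gripper_width: 0.0004
```

Request:
carry_out(twist=[[0,0,0],[0,0,0],[0,0,0],[0,0,0],[0,0,0],[0,0,0],[0,0,0]], dp=[[0.05,0,-0.018],[0.12,0,-0.044],[0.25,0,-0.09],[0.4,0,-0.145],[0.6,0,-0.22],[0.9,0,-0.33],[0.9,0,-0.33]], jaw=[0,0,0,0,0,0,0])

```text
clock: 16.55
tcp_pos: [0.4969, 0.0329, 0.029]
orientation: [[-0.927, 0.171, 0.335], [0.16, 0.985, -0.058], [-0.34, 0.0, -0.94]]
ft_force: [0.2, -0.2, 0.3]
gripper_width: 0.0007
```

```bash
python3 - <<'E'
from h import *
from rig import robot,optics
o=robot.get_obs();p0=o["tcp_pos"];print(o["clock"],inbay(B,p0),o["ft_force"])
a=optics.grab_frame("scene")["image"][:,:,::-1][140:250,240:345]
b=optics.grab_frame("top")["image"][:,:,::-1][135:245,195:300]
cv2.imwrite("pics/a6.png",cv2.resize(cv2.hconcat([a,b]),None,fx=3.8,fy=3.8,interpolation=cv2.INTER_CUBIC))
E
```

```text
16.55 [-0.16647433 -0.02394748] [ 0.17807276 -0.15719596  0.3442998 ]
```

View pics/a6.png

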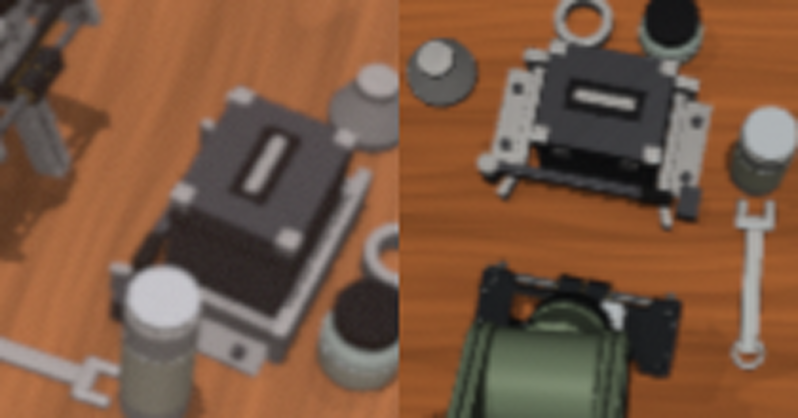

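The bar lies straight across the front, from hinge (488,162) to the tip at the rest block (~(682,198)). The crate is square against the stop. A numeric check, then I hand in.

```bash
python3 - <<'E'
import pickle
from h import *
from rig import robot
np.set_printoptions(precision=4,suppress=True)
f=pickle.load(open("top0.pkl","rb"))
g=lambda u,v,z: ray(f,((u+.5)/3.8-.5+90,(v+.5)/3.8-.5+135),z)[:2]
P=np.array([(50,60),(50,-60),(-50,-60),(-50,60)])/1000
c,r=fit(P,[g(*a,.126) for a in((558,44),(679,65),(660,162),(534,140))],[.66,0,0]);print("crate in bay",inbay(B,c),c[2]-B[2])
d=inbay(B,g(668,197,.051))-inbay(B,g(502,168,.051));print("bar angle",np.arctan2(-d[0],-d[1]),inbay(B,g(502,168,.051)))
robot.close_job()
E
```

```text
crate in bay [-0.003  -0.0089] -0.0050088405101676725
bar angle -0.013221156149646293 [-0.0661  0.0849]
the job is handed in; nothing more can be done
```

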